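# Draw an unglued adapter from its bay and lay it in the test dock, gently

### The arm

A 6-joint arm with a two-finger parallel gripper is mounted at the origin on a cart in front of the work surface, level with it; the furniture and walls round the work are solid. World frame = base frame: x ahead of the robot, y to its left, z up, the work surface at z = 0. Lengths are in m, angles in rad, forces in N, time in s.
With the tool pointing down it reaches from about 0.3 to 0.775 m from the base axis. Payload 14.6 kg.
Tool frame: the origin (TCP) lies between the finger pads; the fingertips stand ctrl.tip_extent ahead of it and the grasp point (between the pads) lies 3 mm ahead of it (ctrl.tip_extent is the distance from the TCP to the fingertips, in m); z points along the fingers, y is the line along which they close (so a half turn about z gives the same grasp; the last joint's range is limited). The gripper opens to 94 mm and grips with 3 to 60 N. Pads are 16 mm wide; open, the fingers measure 119 mm over their backs; the gripper's body (75 mm by 177 mm) begins 78 mm behind the grasp point.
Start: joints at [1.193, 0.3, 1.521, -0, 1.321, -0.067], TCP at [0.168, 0.524, 0.2] pointing down, gripper open.
Joint ranges: [-3.03, 3.03], [-0.79, 2.21], [0.23, 2.52], [-1.04, 4.18], [0, 3.07], [-2.55, 2.55]. Speed limits (rad/s): [2.22, 2.22, 2.57, 3.14, 3.14, 3.14].

### API

Orientations are given as [roll, pitch, yaw] about the fixed x, y, z axes, in that order (R = Rz(yaw) Ry(pitch) Rx(roll)).
In Python, from station import ctrl, imaging, readout, workorder gives the robot as it stands (ctrl), with the cameras (imaging), the readings (readout) and the job (workorder).
- The arm moves only by the shell command python3 shift.py FILE [OPENING] [FORCE], which reads ROWS from the file FILE. ROWS is a JSON list of rows, 1 to 10 of them, each an object with the fields dx, dy, dz (the shift in shares of the most that a row can go, 1 being 50 mm), drx, dry, drz (a rotation vector in parts of the range, where 1.0 means pi/2 rad); a field left out counts as zero; each row shifts and turns the commanded pose from where the row before left it, along the tool's axes as they then stand; what a row does not reach is not made up. A row lasts 1/10 s, in which the tool goes at most 0.05 m and 0.15 rad, less where a joint would pass 70% of its speed; a pose out of reach is approached as far as the arm can. OPENING is the finger opening in m, set as the command begins (- or left out keeps the last). The fingers move at their own pace and stop on an object; FORCE is the grip in N (left out, the last holds). Time passes only in rows, so rows that do not move let the fingers close. It prints the time, the measured TCP pose, the force, the opening and the grip force at its end. Shift and turn numbers lie between -1 and 1, and a call with a number outside is refused. Input that does not fit is refused with a message, and nothing moves.
- readout.get_obs(): the state, without advancing time (a new reading comes with each control period).
- imaging.camera(name): name is "scene" or "top" or "wrist"; returns a dict with "pixels" (400x640x3 uint8, blue, green, red), "fx", "fy", "cx", "cy" (pixels), "extrinsics" (4x4, takes a point from camera to world coordinates). Camera axes: x right, y up, looking along -z (the intrinsics and any distortion apply to the point x, -y, -z); pixel columns grow to the right and rows downward; lengths in m; the calibration is good to about 2 mm. A picture is of the moment at which its call begins. There is no depth.
- workorder.hand_in(): hands the job in; it is judged then, once.
The state is a dict: "time_s": time; "qpos": joint angles; "joint_vel": joint speeds; "tau": joint torques, N m; "ee_pos": TCP position; "eef_rot": TCP orientation; "force": force on the tool from outside, world axes, zero at the start; "moment": the same for the moment, N m; "grip_width": finger opening in m; "grip_force": force on a finger pad.
Only numpy, scipy, OpenCV 4.12 (cv2) and the standard library are available. Lean on these libraries where they do the work, as an engineer would, in place of code of your own. Each camera call takes 0.05 s, during which the arm holds its last target. There are 200 camera calls.

### The job

The black power adapter's shell is only snapped together, so never grip it with more than 15 N or press it against the shelf or the dock with more than 20 N. Draw it out of its shelf bay by the end that stands out, set it down flat on the open bench clear of the shelf and let go; then take it again by its middle and lay it flat in the test dock, with the end that stood out of the shelf between the dock's black walls, up close to the end posts. Set it down rather than drop it, and leave the metal bracket in the other bay and the flux bottle where they are.

Things in the scene. Friction and masses are not known exactly. Their poses are not given: they have to be found in the camera images.
- adapter: Black power adapter. Case 47 mm wide (its x), 106 long (its y), 32 high, 0.17 to 0.31 kg; a cord stub up to 22 mm long on each end. Origin: centre of the underside, z up. It starts flat on the bench in one shelf bay, the +y end standing 40 to 46 mm out of the front. Grip across the 47 mm: 5 to 8 N carries it. It slides on the bench (friction 0.5 to 0.7).
- cord_end (a point): Middle of the adapter's +y end face (53 mm from the case's centre along +y, 16 mm above its underside): the end that stands out of the bay at the start and that goes between the dock's walls.
- rack: Low grey shelf, yellow front edge, fixed; 110 mm deep (x), 200 wide (y), 46 high, roof 4. Origin: centre of its underside. Front face at x = -55 mm, facing its -x, roughly to the robot. Two bays without floor, centred at y = +50 and -50 mm, 56 wide, 42 high inside: one has the adapter, the other the bracket (varies; shelf may be left or right of the dock).
- dock: Test dock, fixed: aluminium base 6 mm high with black walls 28 mm higher round its -x end (roughly the robot's side): side walls from x = -68 to -20 mm, inner faces at y = +-28, 10 thick; two end posts, inner faces at x = -58, with a 30 mm gap for the cord stub. Origin: on the bench under the seat's centre; x along the seat.
- dock_seat (a point): Point on the base, 6 mm above the dock's origin, where the centre of the adapter's underside comes: case along the dock's x, cord_end towards -x, 4 mm free on each side and 5 mm to the end posts. From x = -20 to +54 mm the base is only a 34 mm wide tongue without walls, so the case overhangs it and fingers fit on both sides of its middle.
- bracket: Bystander: zinc-plated U bracket, 49 x 96 x 18 mm, lying in the other bay and standing about as far out of it. Origin: centre of its underside.
- flux_bottle: Bystander: white bottle with a red cap, 36 mm across and 108 mm tall, standing between and behind shelf and dock. Origin: centre of its underside.

How it is judged:
By the outcome, as a careful person would: the job done as asked, in the order asked, and still so for the second after the job is handed in, with the robot touching nothing.
It also fails if it takes over 48 s, if anything falls off the work surface, if the arm or the gripper's body presses on something with over 40 N, if the wrist force passes 120 N, or if a joint passes its speed limit or range.

## Working session

There is one attempt and no reset: what is moved stays moved. The work goes in short steps, Python scripts to look and compute and a shell command to move; the robot and the scene stay as the last step left them, time stands still between calls to the robot, and variables do not carry over. Pictures are saved under pics/ and viewed, at most 12 in all, crops included, and the job is handed in when it is done.

```bash
ls; mkdir -p pics
python3 - <<'E'
from station import ctrl, imaging, readout, workorder
import cv2
o=readout.get_obs(); print(o, ctrl.tip_extent)
for n in("top","scene"):
    c=imaging.camera(n); cv2.imwrite(f"pics/{n}0.png",c["pixels"]); print(n,c["fx"],c["fy"],c["cx"],c["cy"],c["extrinsics"], c.keys())
E
```

```text
pics
shift.py
station.py
{'time_s': 0.0, 'qpos': array([ 1.19335573e+00,  3.00491060e-01,  1.52157814e+00, -3.84126388e-06,
        1.32067392e+00, -6.66039803e-02]), 'joint_vel': array([ 0.00103051, -0.00063151, -0.0005337 ,  0.00084202, -0.00159409,
       -0.0010626 ]), 'tau': array([ 5.43309987e-03, -5.31813169e+01, -3.52746499e+01,  7.11041735e-02,
        2.42605212e-02, -7.72199337e-05]), 'ee_pos': array([0.16812976, 0.52339762, 0.19967662]), 'eef_rot': array([-3.14044449e+00, -7.28566550e-05,  2.83075694e+00]), 'force': array([ 0.33750642,  0.08205304, -0.52780857]), 'moment': array([ 0.04131912, -0.04268473,  0.01055141]), 'grip_force': 0.0, 'grip_width': 0.094012030550343} 0.022
top 446.93062943931653 446.93062943931653 319.1822505709192 196.7493994065322 [[-0.02667812  0.98819397 -0.15086737  0.46719231]
 [-0.99951312 -0.02881188 -0.01197474 -0.00753989]
 [-0.01618014  0.15047446  0.98848148  1.01872225]
 [ 0.          0.          0.          1.        ]] dict_keys(['pixels', 'fx', 'fy', 'cx', 'cy', 'extrinsics'])
scene 418.47255726973566 418.47255726973566 318.4909837971222 197.21919466979915 [[ 0.74254289  0.32190079 -0.58737546 -0.00747915]
 [-0.66976724  0.3483709  -0.65578164 -0.6907968 ]
 [-0.00647211  0.88035084  0.47427894  0.5367022 ]
 [ 0.          0.          0.          1.        ]] dict_keys(['pixels', 'fx', 'fy', 'cx', 'cy', 'extrinsics'])
```

View pics/top0.png

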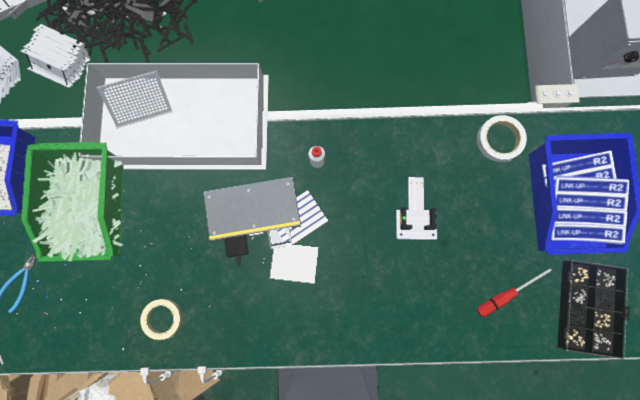

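View pics/scene0.png

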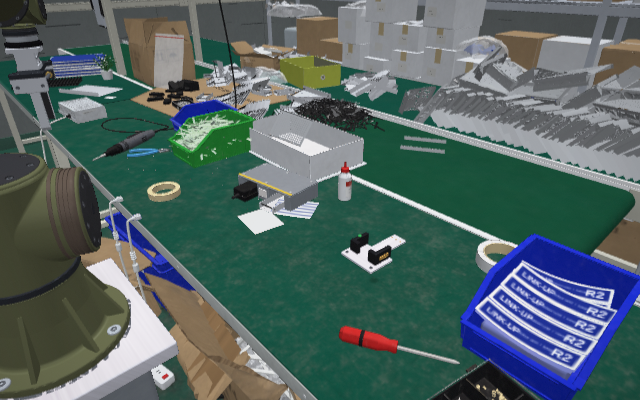

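The top view shows the shelf (roof corners about (205,192), (292,178), (300,223), (208,238)). The adapter stands out of its left bay at (235,247), and the bracket is in the right bay near (278,237). The dock is at (416,210) with its walls at the lower (robot) end, and the bottle is at (316,156). The scene view shows the same layout.

```bash
cat > h.py <<'E'
import numpy as np, cv2
from station import ctrl, imaging, readout, workorder
def snap(name,file=None):
    c=imaging.camera(name)
    if file: cv2.imwrite("pics/"+file,c["pixels"])
    return c
def ray(c,u,v,z):
    "world point on the plane at height z seen at pixel u,v"
    E=c["extrinsics"]; d=E[:3,:3]@np.array([(u-c["cx"])/c["fx"],-(v-c["cy"])/c["fy"],-1.])
    p=E[:3,3]; return p+d*(z-p[2])/d[2]
def proj(c,P):
    E=c["extrinsics"]; q=E[:3,:3].T@(np.asarray(P,float)-E[:3,3])
    return np.array([c["cx"]+c["fx"]*q[0]/-q[2], c["cy"]-c["fy"]*q[1]/-q[2]])
E
python3 - <<'E'
from h import *
i=cv2.imread("pics/top0.png")
a=cv2.resize(i[165:285,190:340],None,fx=5,fy=5,interpolation=cv2.INTER_CUBIC)[:,:]
b=cv2.resize(i[165:250,385:450],None,fx=5,fy=5,interpolation=cv2.INTER_CUBIC)
cv2.imwrite("pics/c1.png",a)
cv2.imwrite("pics/c2.png",b)
E
```

```text
(no output)
```

View pics/c1.png

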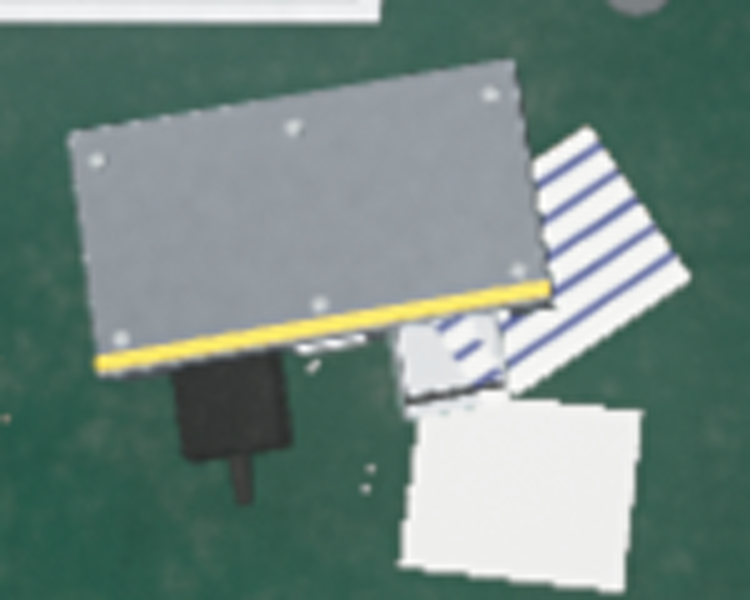

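View pics/c2.png

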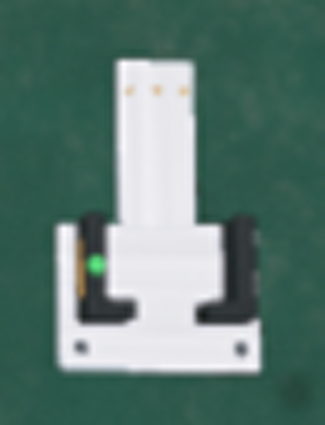

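The crops give me the edges I need. In crop 1 the adapter's free end has corners at (187,460) and (278,447), with the left edge starting at (173,372), and the yellow shelf edge runs from (97,365) to (550,288). In crop 2 the dock tongue runs from (117,60) to (195,60) and the base's lower corners are (60,370) and (262,372).

Run:
```python
from h import *
c=snap("top"); np.set_printoptions(precision=4,suppress=True)
R=lambda u,v,z,ox,oy: ray(c,(u+.5)/5-.5+ox,(v+.5)/5-.5+oy,z)[:2]
A=lambda u,v,z:R(u,v,z,190,165); D=lambda u,v,z:R(u,v,z,385,165)
ang=lambda p,q:np.arctan2(*(q-p)[::-1])
fl,fr,bl=A(187,460,.032),A(278,447,.032),A(173,372,.032)
print("adapter",fl,fr,bl,"w",np.linalg.norm(fl-fr),"yaw of +y axis",ang(bl,fl), "front normal", ang(fl,fr))
rc=[A(*p,.046) for p in((97,370),(550,295),(512,60),(70,132))]
print("rack",rc,[np.linalg.norm(rc[i]-rc[(i+1)%4]) for i in range(4)],"front",ang(rc[0],rc[1]), "side",ang(rc[0],rc[3]),"back",ang(rc[3],rc[2]),"c",np.mean(rc,0))
m=(c["pixels"][165:250,385:450].min(2)>150).astype(np.uint8)
# edges of tongue / base at subpixel
def edges(row,lo,hi):
    g=c["pixels"][row].astype(float).mean(1); d=np.diff(g); 
    a=lo+np.argmax(d[lo:hi]); b=lo+np.argmin(d[lo:hi])
    s=lambda k:np.sum(np.abs(d[k-2:k+3])*(np.arange(k-2,k+3)+.5))/np.sum(np.abs(d[k-2:k+3]))
    return s(a),s(b)
mid=[]
for r in range(181,207,3):
    a,b=edges(r,402,432); mid.append((ray(c,a,r,.006)[:2]+ray(c,b,r,.006)[:2])/2); w=np.linalg.norm(ray(c,a,r,.006)-ray(c,b,r,.006)); print(r,a,b,w,mid[-1])
mid=np.array(mid); p=np.polyfit(mid[:,0],mid[:,1],1); print("axis yaw",np.arctan(p[0]))
te=D(156,60,.006); print("tongue end",te,"base corners",D(60,370,.006),D(262,372,.006))
t=np.arctan(p[0]); e=np.array([np.cos(t),np.sin(t)]); print("dock origin",te-.054*e, "axis y there",np.polyval(p,(te-.054*e)[0]))
print("wall tops -x face L/R",D(100,325,.034),D(235,325,.034),"+x end",D(95,213,.034),D(243,213,.034))
```

```text
adapter [0.4908 0.2103] [0.4954 0.1703] [0.5295 0.2167] w 0.04033774600611679 yaw of +y axis -2.978416306167586 front normal -1.4569518844068345
rack [array([0.5304, 0.2468]), array([0.5576, 0.0486]), array([0.6626, 0.0633]), array([0.636 , 0.2599])] [np.float64(0.20007002201051907), np.float64(0.10604204974589514), np.float64(0.19835342786038335), np.float64(0.10638937582678525)] front -1.4344246891756933 side 0.12362735609927072 back -1.4361352790119952 c [0.5967 0.1546]
181 407.8218806509946 423.2338877338878 0.035274412234340816 [ 0.6519 -0.2174]
184 407.9100185528758 423.24137931034477 0.03505393972356498 [ 0.6449 -0.2171]
187 407.8851992409867 423.2669322709163 0.035133297875620265 [ 0.6379 -0.2167]
190 407.86121673003794 423.6135940409684 0.03594285848485717 [ 0.6309 -0.2167]
193 407.85028248587565 423.59039548022605 0.035878422339930965 [ 0.624  -0.2162]
196 407.90206185567007 423.57869481765835 0.03569739651356979 [ 0.6171 -0.2159]
199 407.8844621513944 423.58745247148295 0.035721164325494874 [ 0.6101 -0.2155]
202 408.0549019607843 423.55133079847917 0.035215393481330036 [ 0.6032 -0.2152]
205 408.1178217821782 423.67234848484844 0.03531141070273986 [ 0.5963 -0.215 ]
axis yaw -0.04554877565409254
tongue end [ 0.6621 -0.2187] base corners [ 0.5213 -0.1672] [ 0.5179 -0.2577]
dock origin [ 0.6082 -0.2162] axis y there -0.21547107834498047
wall tops -x face L/R [ 0.539  -0.1813] [ 0.5374 -0.2404] +x end [ 0.5886 -0.1819] [ 0.5868 -0.2471]
```

Careful with the scale: shifts go in shares of 50 mm and turns go in shares of pi/2 rad. That gives: -0.038 m is -0.76, -0.029 m is -0.58, -0.15 rad / 1.5708 = -0.0955.

```bash
echo '[{"drz": -0.0955}, {"drz": -0.0955}, {"drz": -0.0955}, {"dx": -0.58, "dy": -0.76}, {"dx": -0.58, "dy": -0.76}, {"dx": -0.58, "dy": -0.76}, {"dx": -0.58, "dy": -0.76}, {"dx": -0.58, "dy": -0.76}, {"dx": -0.58, "dy": -0.76}, {"dx": -0.58, "dy": -0.76}]' > m.json && python3 shift.py m.json; echo '[{"dx": -0.58, "dy": -0.76}, {"dx": -0.58, "dy": -0.76}, {"dx": -0.58, "dy": -0.76}, {}, {}]' > m.json && python3 shift.py m.json
python3 - <<'E'
from h import *
c=snap("wrist","w1.png"); print(c["fx"],c["extrinsics"],readout.get_obs()["ee_pos"],readout.get_obs()["eef_rot"])
E
```

```text
time_s: 1.15
ee_pos: [0.4072, 0.2867, 0.2003]
eef_rot: [3.142, 0.0, -3.002]
force: [0.4, 0.1, -0.6]
grip_width: 0.0936
grip_force: 0.0
time_s: 1.65
ee_pos: [0.5082, 0.187, 0.1997]
eef_rot: [3.142, -0.001, -3.004]
force: [0.6, 0.1, -0.4]
grip_width: 0.094
grip_force: 0.0
298.1738432852427 [[-1.36445865e-01 -9.59064195e-01 -2.48149948e-01  4.36034938e-01]
 [ 9.90647258e-01 -1.32280702e-01 -3.34637893e-02  1.77159218e-01]
 [-7.31527191e-04 -2.50395061e-01  9.68143470e-01  3.83451408e-01]
 [ 0.00000000e+00  0.00000000e+00  0.00000000e+00  1.00000000e+00]] [0.50772313 0.18774171 0.19992949] [ 3.14152759e+00 -7.94442093e-04 -3.00272275e+00]
```

View pics/w1.png

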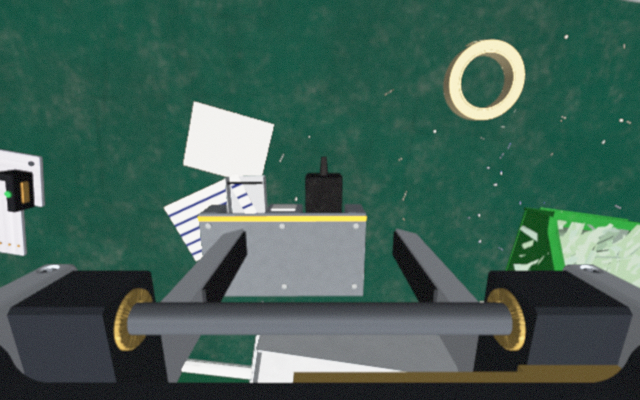

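The wrist view shows the adapter's end at columns 306–342, rows 172–213, with the cord stub above it and the yellow shelf edge at row 217.

Run:
```python
from h import *
np.set_printoptions(precision=4,suppress=True)
c=snap("wrist"); g=c["pixels"].astype(float).sum(2)/3
pts=[]
for r in range(184,210,4):
    row=g[r,290:360]; d=np.diff(row); a=290+np.argmin(d[:30])+.5; b=290+35+np.argmax(d[35:])+.5
    p,q=ray(c,a,r,.032)[:2],ray(c,b,r,.032)[:2]; pts.append((p+q)/2); print(r,a,b,np.linalg.norm(p-q),p,q)
pts=np.array(pts); f=np.polyfit(pts[:,0],pts[:,1],1); print("yaw",np.arctan(f[0]))
print(g[164:220,330].round())
print("yellow", [ray(c,u,v,.046)[:2] for u,v in((200,220),(366,218.5))])
```

```text
184 303.5 341.5 0.045544270115841834 [0.5052 0.1682] [0.4989 0.2133]
188 304.5 341.5 0.04449770424004607 [0.5099 0.17  ] [0.5037 0.2141]
192 304.5 340.5 0.04344413646873995 [0.5148 0.1706] [0.5088 0.2136]
196 296.5 341.5 0.05449353828249302 [0.521  0.1616] [0.5135 0.2156]
200 296.5 341.5 0.05468234921731518 [0.526  0.1622] [0.5184 0.2164]
204 295.5 341.5 0.05609198904238887 [0.5311 0.1616] [0.5234 0.2172]
208 294.5 340.5 0.05628795204037248 [0.5363 0.161 ] [0.5285 0.2168]
yaw -0.09676531626888524
[ 62.  66.  68.  65.  66.  66.  69.  68.  51.  34.  28.  23.  20.  32.
  29.  37.  35.  34.  38.  37.  33.  36.  41.  28.  39.  35.  37.  39.
  39.  38.  40.  41.  38.  40.  38.  26.  36.  34.  29.  34.  32.  35.
  36.  38.  40.  35.  42.  37.  54. 101. 136. 158. 180. 190. 193. 194.]
yellow [array([0.5625, 0.0522]), array([0.5334, 0.2472])]
```

Converted, 0.04 m is 0.8, 0.03 m is 0.6.

```bash
echo '[{"dx": -0.1, "dy": 0.06, "dz": 0.6}, {"dz": 0.8}, {"dz": 0.8}, {"dz": 0.6}, {"dz": 0.4}, {"dz": 0.28}, {}]' > m.json && python3 shift.py m.json 0.075 7; echo '[{}, {}, {}, {}, {}, {}]' > m.json && python3 shift.py m.json 0.03 7
```

```text
time_s: 2.45
ee_pos: [0.5115, 0.1918, 0.025]
eef_rot: [-3.141, -0.002, -3.001]
force: [-0.7, 0.6, 0.4]
grip_width: 0.0749
grip_force: 0.0
time_s: 3.05
ee_pos: [0.5129, 0.1913, 0.0266]
eef_rot: [3.142, 0.001, -3.002]
force: [-0.6, -0.3, 3.4]
grip_width: 0.0315
grip_force: 1.6
```

The fingers closed to 31 mm, which is too narrow for the 47 mm case, so I'm checking with the camera.

Run:
```python
from h import *
o=readout.get_obs(); print(o["grip_width"],o["grip_force"],o["force"],o["ee_pos"])
a=snap("wrist")["pixels"]; t=snap("top")["pixels"][165:285,170:320]
s=snap("scene")["pixels"][140:240,200:350]
o=np.vstack([np.hstack([cv2.resize(t,(400,300)),cv2.resize(s,(400,300))]),a[100:300,120:520].repeat(1,0) if 0 else cv2.resize(a[100:260,120:520],(800,300))])
cv2.imwrite("pics/m1.png",o)
```

```text
0.031498187304028216 1.561192222579848 [-0.64458077 -0.28107129  3.4332046 ] [0.51289474 0.1912566  0.02661231]
```

View pics/m1.png

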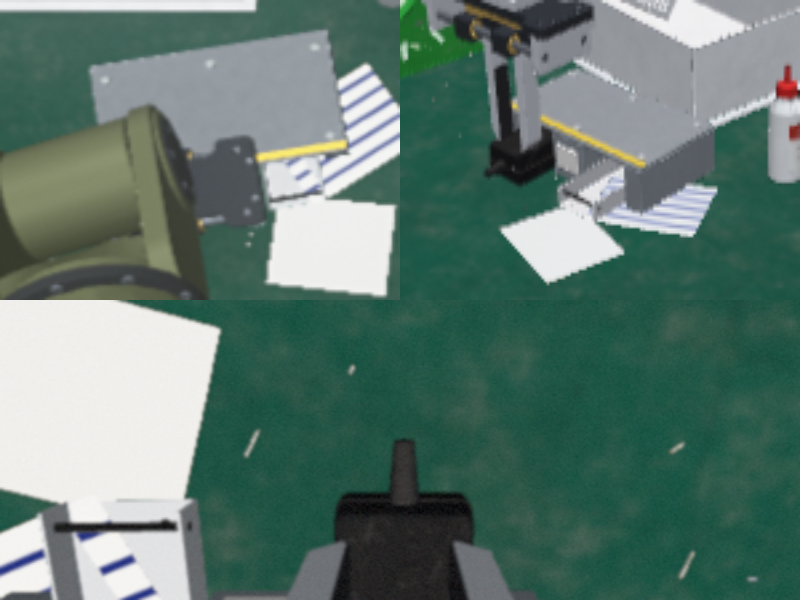

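The picture shows the adapter still in its bay with the fingers at its free end, and the finger faces lie just inside the case's outline. I'll step one row to see whether the fingers have settled.

```bash
echo '[{}]' > m.json && python3 shift.py m.json
python3 - <<'E'
from h import *
a=snap("wrist"); s=snap("scene")
o=readout.get_obs(); print(o["time_s"],o["moment"],o["tau"],o["ee_pos"],o["eef_rot"])
# where the pads should show
R=cv2.Rodrigues(np.zeros(3))[0]; y=o["eef_rot"][2]; ey=np.array([np.sin(y),-np.cos(y),0]); ex=np.array([np.cos(y),np.sin(y),0])
for w in(.0157,.0235):
  for sg in(1,-1):
    for z in(.005,.032,.046): P=o["ee_pos"]*[1,1,0]+sg*w*ey+[0,0,z]+ex*.008; print(w,sg,z,proj(a,P).round(1),proj(s,P).round(1))
cv2.imwrite("pics/m2.png",np.hstack([cv2.resize(a["pixels"][190:290,260:380],(480,400),interpolation=2),cv2.resize(s["pixels"][150:220,220:275],(314,400),interpolation=2)]))
E
```

```text
time_s: 3.3
ee_pos: [0.5129, 0.1913, 0.0266]
eef_rot: [3.141, 0.001, -3.002]
force: [-0.7, 0.5, 6.0]
grip_width: 0.0299
grip_force: 2.8
3.4 [ 0.07198253  0.07410029 -0.01932426] [ 3.03865119e-02 -5.45413864e+01 -2.67312509e+01  1.14597398e-02
  5.67036099e-03 -2.09027618e-03] [0.5129256  0.19129539 0.02659116] [ 3.14149825e+00  7.08640122e-04 -3.00237908e+00]
0.0157 1 0.005 [341.1 218.6] [238.4 194.1]
0.0157 1 0.032 [344.1 231.5] [237.4 185.2]
0.0157 1 0.046 [346.  239.7] [236.9 180.6]
0.0157 -1 0.005 [297.5 218.6] [246.1 197.6]
0.0157 -1 0.032 [294.5 231.5] [245.2 188.6]
0.0157 -1 0.046 [292.5 239.8] [244.7 183.9]
0.0235 1 0.005 [351.9 218.6] [236.5 193.3]
0.0235 1 0.032 [356.4 231.5] [235.6 184.4]
0.0235 1 0.046 [359.2 239.7] [235.  179.8]
0.0235 -1 0.005 [286.7 218.6] [248.1 198.4]
0.0235 -1 0.032 [282.2 231.5] [247.2 189.5]
0.0235 -1 0.046 [279.3 239.8] [246.7 184.7]
```

View pics/m2.png

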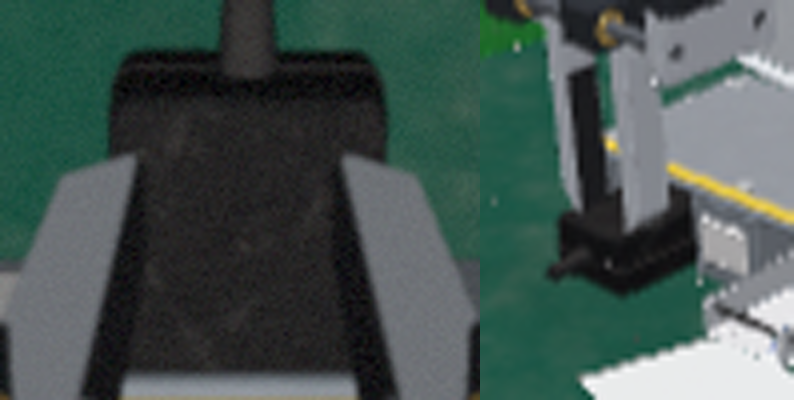

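The close-up shows both fingers meeting the case's top inside its outline, at wrist pixels (294,229) and (346,229). I'll check where the fingertips really are, using the earlier free-hanging wrist picture.

Run:
```python
from h import *
np.set_printoptions(precision=4,suppress=True)
c=imaging.camera("wrist"); o=readout.get_obs()
# hand camera relative to the tool
from scipy.spatial.transform import Rotation as Ro
def T(o): M=np.eye(4);M[:3,:3]=Ro.from_euler("xyz",o["eef_rot"]).as_matrix();M[:3,3]=o["ee_pos"];return M
C=np.linalg.inv(T(o))@c["extrinsics"]; print(C)
d=dict(c); d["extrinsics"]=C
for t in(-.03,-.01,.0,.01,.022,.03):print(t,[proj(d,[x,s*.047,t]).round(1) for s in(1,-1) for x in(.008,-.008)])
print(o["force"],o["grip_width"],o["grip_force"],o["time_s"])
i=cv2.imread("pics/w1.png"); cv2.imwrite("pics/w1c.png",cv2.resize(i[210:310,180:460],(784,280),interpolation=2))
```

```text
[[-0.0004  0.9679  0.2514  0.073 ]
 [ 1.      0.0002  0.0008  0.0002]
 [ 0.0007  0.2514 -0.9679 -0.1837]
 [ 0.      0.      0.      1.    ]]
-0.03 [array([404.1, 246.8]), array([402.1, 273.1]), array([234.3, 246.8]), array([236.3, 273.1])]
-0.01 [array([395.2, 234.1]), array([393.6, 257.9]), array([243.3, 234.1]), array([244.9, 257.9])]
0.0 [array([391.4, 228.6]), array([390. , 251.4]), array([247.1, 228.7]), array([248.5, 251.4])]
0.01 [array([388. , 223.7]), array([386.7, 245.6]), array([250.5, 223.8]), array([251.8, 245.6])]
0.022 [array([384.3, 218.4]), array([383.2, 239.2]), array([254.2, 218.5]), array([255.4, 239.2])]
0.03 [array([382.1, 215.2]), array([381. , 235.3]), array([256.5, 215.2]), array([257.6, 235.3])]
[ 0.1912 -0.8236  5.3843] 0.029815125653591158 2.7641516021685675 3.45
```

View pics/w1c.png

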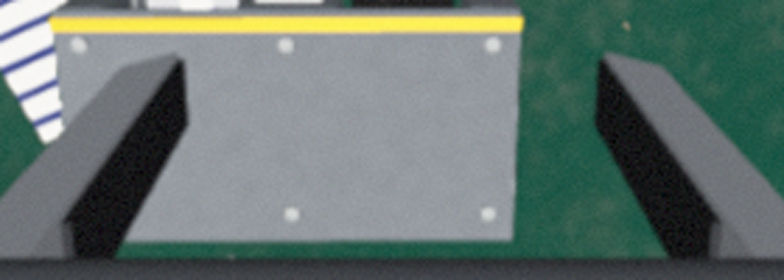

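The picture shows the fingertip corners at about (244,231) and (395,230). That puts the real tips about 5 mm behind the reported TCP, not 22 mm ahead of it. The fingers therefore closed on top of the case, pressing with only about 6 N. Next I lift, open and go 27 mm lower, watching the force.

Converted, -0.012 m is -0.24, -0.008 m is -0.16.

```bash
echo '[{"dz": -0.24}, {"dz": -0.16}, {}, {}, {}, {}]' > m.json && python3 shift.py m.json 0.075 7; echo '[{"dz": 0.24}, {"dz": 0.24}, {"dz": 0.2}, {"dz": 0.12}, {}]' > m.json && python3 shift.py m.json
```

```text
time_s: 4.05
ee_pos: [0.5125, 0.1912, 0.0459]
eef_rot: [-3.142, -0.001, -3.002]
force: [-0.3, -0.2, -0.2]
grip_width: 0.0735
grip_force: 0.0
time_s: 4.55
ee_pos: [0.5121, 0.191, 0.005]
eef_rot: [-3.141, -0.002, -3.002]
force: [0.2, -0.4, -0.2]
grip_width: 0.075
grip_force: 0.0
```

Converted, 0.004 m is 0.08.

```bash
echo '[{"dz": 0.08}, {}, {}, {}, {}, {}, {}]' > m.json && python3 shift.py m.json 0.04 7
```

```text
time_s: 5.25
ee_pos: [0.5128, 0.1913, 0.0025]
eef_rot: [3.142, 0.0, -3.002]
force: [-0.5, 0.6, 3.1]
grip_width: 0.0472
grip_force: 7.0
```

Converted, 0.015 m is 0.3, 0.012 m is 0.24.

```bash
echo '[{"dx": 0.16}, {"dx": 0.24}, {"dx": 0.3}, {"dx": 0.3}, {"dx": 0.3}, {"dx": 0.3}, {"dx": 0.3}, {"dx": 0.3}, {"dx": 0.3}, {"dx": 0.2}]' > m.json && python3 shift.py m.json; echo '[{}, {}]' > m.json && python3 shift.py m.json; echo '[{}, {}, {}, {}, {}]' > m.json && python3 shift.py m.json 0.085
```

```text
time_s: 6.25
ee_pos: [0.3782, 0.1724, 0.0025]
eef_rot: [3.141, 0.001, -3.002]
force: [2.2, 0.8, 2.3]
grip_width: 0.0472
grip_force: 7.0
time_s: 6.45
ee_pos: [0.3781, 0.1724, 0.0023]
eef_rot: [-3.141, -0.001, -3.002]
force: [-4.4, 0.5, 8.0]
grip_width: 0.0472
grip_force: 7.0
time_s: 6.95
ee_pos: [0.379, 0.1725, 0.0022]
eef_rot: [-3.142, -0.0, -3.002]
force: [-0.6, -0.1, -0.2]
grip_width: 0.0832
grip_force: 0.0
```

Converted, -0.04 m is -0.8, -0.02 m is -0.4.

```bash
echo '[{"dz": -0.4}, {"dx": 0.4, "dz": -0.8}, {"dx": 0.4, "dz": -0.8}, {"dz": -0.8}, {"dz": -0.4}, {}, {}]' > m.json && python3 shift.py m.json
python3 - <<'E'
from h import *
np.set_printoptions(precision=4,suppress=True)
c=snap("wrist","w2.png"); print(readout.get_obs()["ee_pos"],readout.get_obs()["eef_rot"])
m=(c["pixels"].max(2)<75).astype(np.uint8); m[:, :250]=0; m[:,390:]=0; m[285:]=0
m=cv2.morphologyEx(m,cv2.MORPH_OPEN,np.ones((9,9)))
n,l,s,ce=cv2.connectedComponentsWithStats(m); print(s[1:],ce[1:])
for r in range(int(150),285,8):
    x=np.flatnonzero(m[r]); 
    if len(x): p,q=ray(c,x[0]-.5,r,.032)[:2],ray(c,x[-1]+.5,r,.032)[:2]; print(r,x[0],x[-1],np.linalg.norm(p-q),(p+q)/2)
E
```

```text
time_s: 7.65
ee_pos: [0.3392, 0.1668, 0.1617]
eef_rot: [-3.142, -0.0, -3.002]
force: [1.1, 0.3, -0.5]
grip_width: 0.085
grip_force: 0.0
[0.3389 0.1668 0.1611] [-3.1413 -0.0016 -3.0024]
[[ 300  207   40   78 2991]] [[319.5403 245.0719]]
214 300 339 0.04384712712995971 [0.3599 0.1699]
222 300 339 0.04415763957488015 [0.369  0.1712]
230 300 339 0.04447258132538851 [0.3782 0.1725]
238 300 338 0.04367236677304559 [0.3877 0.1732]
246 301 338 0.04286033044315625 [0.3972 0.1751]
254 301 338 0.04317270330867851 [0.4068 0.1764]
262 301 338 0.043489662873831256 [0.4166 0.1778]
270 301 338 0.043811310908957374 [0.4266 0.1792]
278 302 338 0.04297610978666625 [0.4366 0.1812]
```

View pics/w2.png

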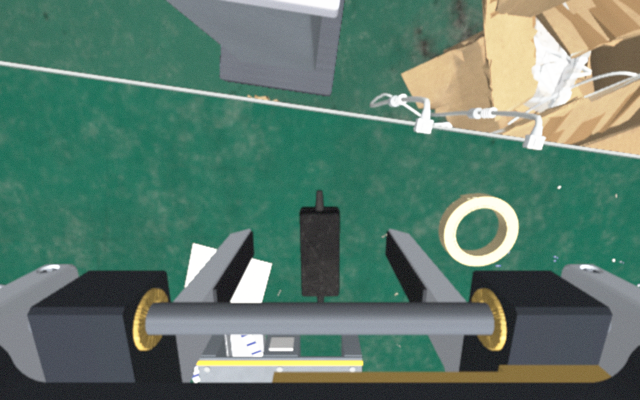

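The wrist view shows the adapter lying flat on open bench, clear of the shelf, at columns 300–339 and rows 207–296. I'll find its ends along the axis precisely.

Run:
```python
from h import *
np.set_printoptions(precision=4,suppress=True,linewidth=200)
c=snap("wrist"); g=c["pixels"].astype(float).max(2)
f=g[:, [305,307,309,330,332,334]].mean(1); print(f[200:220].round(),f[288:306].round())
for r in(206.5,207,209,211,213): print(r,ray(c,319,r,.032)[:2],ray(c,319,r,0)[:2])
for r in(293,295,296,297,298): print(r,ray(c,320,r,.032)[:2])
```

```text
[116. 116. 116. 116. 116. 112.  94.  58.  34.  42.  37.  29.  22.  30.  36.  46.  51.  55.  54.  54.] [ 62.  65.  63.  61.  62.  60.  59.  62.  72.  96. 111. 113. 114. 105.  82.  67.  75.  81.]
206.5 [0.3509 0.168 ] [0.3595 0.1691]
207 [0.3515 0.168 ] [0.3601 0.1692]
209 [0.3537 0.1684] [0.3626 0.1695]
211 [0.3559 0.1687] [0.3651 0.1699]
213 [0.3582 0.169 ] [0.3675 0.1702]
293 [0.4551 0.1837]
295 [0.4577 0.184 ]
296 [0.459  0.1842]
297 [0.4603 0.1844]
298 [0.4616 0.1846]
```

Converted, 0.04 m is 0.8, 0.006 m is 0.12.

```bash
echo '[{"dx": -0.72}, {"dx": -0.74}, {"dz": 0.8}, {"dz": 0.8}, {"dz": 0.8}, {"dz": 0.4}, {"dz": 0.24}, {"dz": 0.12}, {}]' > m.json && python3 shift.py m.json; echo '[{}, {}, {}, {}, {}, {}, {}]' > m.json && python3 shift.py m.json 0.04 8
```

```text
time_s: 8.65
ee_pos: [0.4115, 0.177, 0.0039]
eef_rot: [-3.141, -0.001, -3.002]
force: [-0.0, -0.8, 1.0]
grip_width: 0.0852
grip_force: 0.0
time_s: 9.35
ee_pos: [0.4117, 0.1771, 0.0044]
eef_rot: [3.142, 0.0, -3.002]
force: [-1.1, -0.8, 4.5]
grip_width: 0.0468
grip_force: 8.0
```

Converted, -0.035 m is -0.7, -0.032 m is -0.64, 0.09 rad / 1.5708 = 0.0573.

```bash
echo '[{"dz": -0.2}, {"dz": -0.5}, {"dz": -0.7}, {"dz": -0.6}, {"drz": 0.0573}, {"drz": 0.0605}, {"dx": -0.356, "dy": -0.64}, {"dx": -0.356, "dy": -0.64}, {"dx": -0.356, "dy": -0.64}, {"dx": -0.356, "dy": -0.64}]' > m.json && python3 shift.py m.json; echo '[{"dx": -0.356, "dy": -0.64}, {"dx": -0.356, "dy": -0.64}, {"dx": -0.356, "dy": -0.64}, {"dx": -0.356, "dy": -0.64}, {"dx": -0.356, "dy": -0.64}, {"dx": -0.356, "dy": -0.64}, {"dx": -0.356, "dy": -0.64}, {"dx": -0.356, "dy": -0.64}, {}, {}]' > m.json && python3 shift.py m.json
python3 - <<'E'
from h import *
np.set_printoptions(precision=4,suppress=True)
c=snap("wrist","w3.png"); o=readout.get_obs(); print(o["ee_pos"],o["eef_rot"],o["grip_width"],o["force"])
cv2.imwrite("pics/w3c.png",cv2.resize(c["pixels"][110:310,200:440],(720,600),interpolation=2))
# predicted outline: dock seat walls and held adapter
y=-.0456; e=np.array([np.cos(y),np.sin(y),0]); n=np.array([-e[1],e[0],0]); D=np.array([.608,-.2158,0])
for x,yy,z in((-.068,.038,.034),(-.068,-.038,.034),(-.058,.028,.034),(-.058,-.028,.034),(-.02,.028,.034),(-.02,-.028,.034)): print("wall",x,yy,proj(c,D+x*e+yy*n+[0,0,z]).round(1))
b=o["ee_pos"]*[1,1,0]+[0,0,o["ee_pos"][2]-.0044]
for x,yy,z in((-.053,.0235,.032),(-.053,-.0235,.032),(-.053,.0235,0),(-.053,-.0235,0)): print("adapter",x,yy,z,proj(c,b+x*e+yy*n+[0,0,z]).round(1))
E
```

```text
time_s: 10.35
ee_pos: [0.4772, 0.0446, 0.1048]
eef_rot: [3.142, 0.0, 3.096]
force: [0.2, 0.5, -2.3]
grip_width: 0.047
grip_force: 8.0
time_s: 11.35
ee_pos: [0.607, -0.2166, 0.104]
eef_rot: [3.141, -0.001, 3.095]
force: [0.5, -0.4, -1.9]
grip_width: 0.0465
grip_force: 8.0
[ 0.607  -0.2159  0.1042] [ 3.1411 -0.0009  3.0958] 0.04703950477495513 [-0.2657  0.2383 -2.9122]
wall -0.068 0.038 [366.  132.9]
wall -0.068 -0.038 [274.3 133. ]
wall -0.058 0.028 [353.6 145.2]
wall -0.058 -0.028 [286.7 145.3]
wall -0.02 0.028 [352.5 189.6]
wall -0.02 -0.028 [288.  189.7]
adapter -0.053 0.0235 0.032 [365.4 164.8]
adapter -0.053 -0.0235 0.032 [275.6 164.9]
adapter -0.053 0.0235 0 [357.8 158.3]
adapter -0.053 -0.0235 0 [282.8 158.4]
```

View pics/w3c.png

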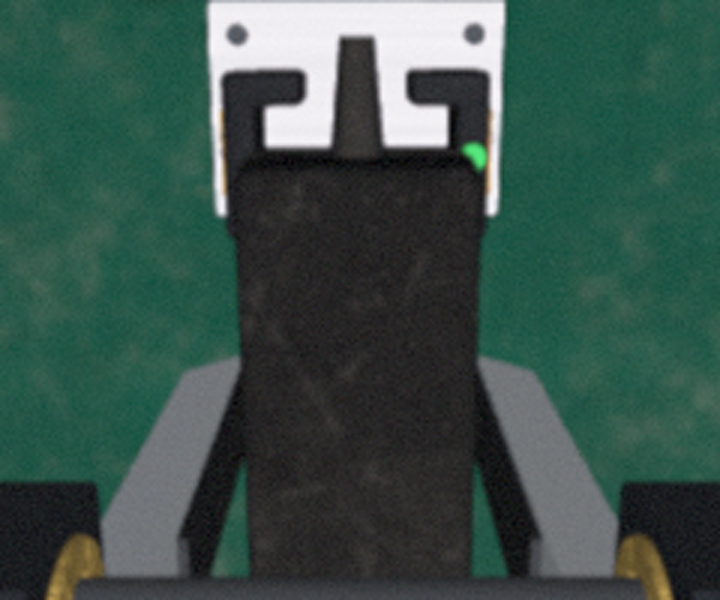

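The wrist crop shows the cord lying in the gap between the posts and the adapter parallel to the dock. The dock's centreline is at about column 318.7, the adapter's is about 320, and the lengthwise position agrees with the prediction. I correct 1 mm sideways and lower.

Converted, 0.02 m is 0.4, -0.001 m is -0.02.

```bash
echo '[{"dy": -0.02, "dz": 0.3}, {"dz": 0.4}, {"dz": 0.4}, {"dz": 0.3}, {"dz": 0.2}, {"dz": 0.12}, {"dz": 0.04}, {}, {}]' > m.json && python3 shift.py m.json; echo '[{"dz": 0.04}, {"dz": 0.02}, {}]' > m.json && python3 shift.py m.json
```

```text
time_s: 12.3
ee_pos: [0.6077, -0.2175, 0.017]
eef_rot: [-3.141, 0.001, 3.096]
force: [0.2, 0.1, -1.1]
grip_width: 0.047
grip_force: 8.0
time_s: 12.6
ee_pos: [0.6073, -0.2173, 0.0132]
eef_rot: [3.142, -0.0, 3.096]
force: [-0.7, -0.4, -2.5]
grip_width: 0.0471
grip_force: 8.0
```

Converted, 0.001 m is 0.02.

```bash
echo '[{"dz": 0.02}, {"dz": 0.02}, {}]' > m.json && python3 shift.py m.json; echo '[{"dz": 0.014}, {}, {}]' > m.json && python3 shift.py m.json
```

```text
time_s: 12.9
ee_pos: [0.6073, -0.2173, 0.0111]
eef_rot: [3.142, -0.0, 3.096]
force: [-0.0, -0.9, -1.7]
grip_width: 0.0468
grip_force: 8.0
time_s: 13.2
ee_pos: [0.6074, -0.2173, 0.0105]
eef_rot: [3.142, 0.0, 3.096]
force: [0.3, 0.2, -2.3]
grip_width: 0.0468
grip_force: 8.0
```

Converted, 0.0006 m is 0.012.

```bash
echo '[{"dz": 0.012}, {}, {}]' > m.json && python3 shift.py m.json; echo '[{"dz": 0.01}, {}, {}]' > m.json && python3 shift.py m.json
```

```text
time_s: 13.5
ee_pos: [0.6075, -0.2173, 0.0105]
eef_rot: [-3.141, 0.0, 3.096]
force: [-3.5, 0.8, 6.3]
grip_width: 0.0471
grip_force: 8.0
time_s: 13.8
ee_pos: [0.6077, -0.2173, 0.0103]
eef_rot: [-3.141, 0.001, 3.096]
force: [-3.7, 1.4, 7.3]
grip_width: 0.047
grip_force: 8.0
```

Contact is firm at about 9 N. I release, rise and look.

Careful with the scale: shifts go in shares of 50 mm and turns go in shares of pi/2 rad. That gives: -0.04 m is -0.8, 0.03 m is 0.6.

```bash
echo '[{}, {}, {}, {}, {}]' > m.json && python3 shift.py m.json 0.08; echo '[{"dz": -0.2}, {"dz": -0.4}, {"dz": -0.8}, {"dz": -0.8}, {"dx": 0.6, "dz": -0.4}, {"dx": 0.8}, {"dx": 0.6}, {}, {}]' > m.json && python3 shift.py m.json
python3 - <<'E'
from h import *
w=snap("wrist","w4.png")["pixels"]; s=snap("scene")["pixels"]
cv2.imwrite("pics/f.png",np.hstack([cv2.resize(w[130:330,220:420],(400,400)),cv2.resize(s[140:290,220:420],(400,300))[:, :] if 0 else cv2.resize(s[130:290,230:430],(400,400))]))
E
```

```text
time_s: 14.3
ee_pos: [0.6074, -0.2173, 0.0093]
eef_rot: [-3.142, -0.0, 3.096]
force: [0.6, -0.1, 0.5]
grip_width: 0.0794
grip_force: 0.0
time_s: 15.2
ee_pos: [0.5078, -0.213, 0.1406]
eef_rot: [-3.141, 0.002, 3.095]
force: [0.2, -0.3, -0.6]
grip_width: 0.0806
grip_force: 0.0
```

View pics/f.png

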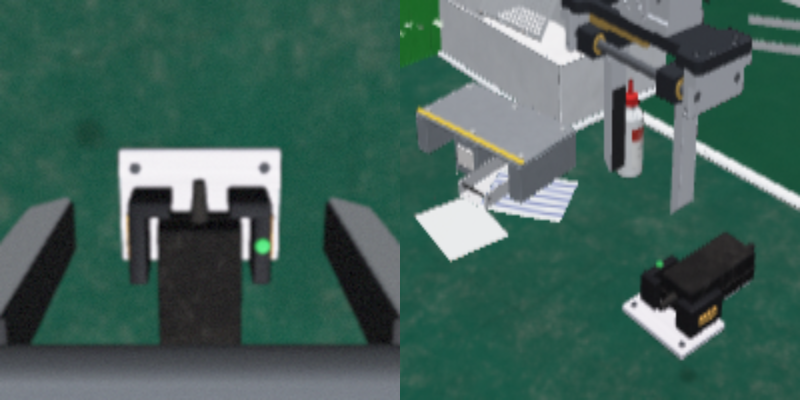

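The final view shows the adapter flat and centred between the walls (gaps at columns 150–160 and 241–249), close to the posts, with the cord in its gap. The bracket and bottle appear undisturbed, and the gripper is clear.

```bash
python3 -c "
from station import ctrl, imaging, readout, workorder
print(workorder.hand_in())"
```

```text
the job is handed in; nothing more can be done
None
```

The job is handed in, with no verdict shown: the adapter was drawn out, set down and released on the open bench, then laid flat in the dock, cord end up to the posts, in about 15 s; grip stayed at or below 8 N and measured pressing about 10 N, including one first close that landed on top of the case at about 6 N because the fingertips sit about 27 mm short of `ctrl.tip_extent`.

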